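# Refit the pointer knob on the monitor controller

### The arm

A 6-joint arm with a two-finger parallel gripper is mounted at the origin on the work surface. World frame = base frame: x ahead of the robot, y to its left, z up, the work surface at z = 0. Lengths are in m, angles in rad, forces in N, time in s.
With the tool pointing down it reaches from about 0.3 to 0.85 m from the base axis. Payload 5.4 kg.
Tool frame: the origin (TCP) lies on the centre line of the jaws, within the pads' length; the fingertips stand 8 mm ahead of it and the grasp point (between the pads) lies 11 mm behind it; x points along the fingers, y is the direction in which the jaws open and shut, and the axes are right-handed (so a half turn about x gives the same grasp; the last joint's range is limited). The gripper opens to 85 mm and grips with 20 to 120 N. Pads are 22 mm wide; open, the fingers measure 114 mm over their backs; the gripper's body (76 mm by 85 mm) begins 54 mm behind the grasp point. The pads swing forward as they close: fully open they stand 13 mm farther back than shut.
Start: joints at [-1.539, 0.158, 1.597, -0, 1.386, -0.21], TCP at [0.138, -0.558, 0.239] pointing down, gripper open.
Joint ranges: [-2.91, 2.91], [-0.94, 2.29], [0.18, 2.7], [-1.29, 4.43], [0.17, 2.64], [-3, 3]. Speed limits (rad/s): [2.57, 2.57, 3.14, 3.14, 3.14, 3.14].

### API

Orientations are given as a rotation vector (axis times angle).
In Python, from plant import arm, snapshot gives the robot as it stands. The module is installed in compiled form; this text tells all that it offers.
- The arm moves only by the tool play_rows, never from a script. Its argument "steps" is one flat list of numbers, 6 for each row, row after row: the shift along the tool's x, y, z in m, then the turn, a rotation vector about the tool's x, y, z in degrees. A call has 1 to 10 rows; each row is the pose to reach, as a shift and turn from the pose measured when the call began, along the tool's axes at that moment; what a row does not reach only later rows make up. A row lasts 1/10 s, in which the tool goes at most 50 mm and 8.59 degrees, less where a joint would pass 70% of its speed; a pose out of reach is approached as far as the arm can. A call with a gripper value outside its range is refused whole. "hand" is the closure, from 0 (fully open) to 1 (shut), set as the call begins (left out, the last holds). The fingers move at their own pace and stop on an object; "force" is the grip in N (left out, the last holds). Time passes only in rows, so rows that repeat a pose let the fingers close. It gives the time, the measured TCP pose, the force and the opening at its end, in the units of the state.
- arm.get_state(): the state, without advancing time (a new reading comes with each control period).
- snapshot(name): name is "scene" or "side" or "wrist"; returns a dict with "image" (420x560x3 uint8, red, green, blue), "camera_matrix" (3x3 intrinsics, pixels), "rvec" (rotation vector, rad) and "tvec" (3), from world to camera coordinates, as OpenCV has them. Camera axes: x right, y down, z forward; pixel columns grow to the right and rows downward; lengths in m; the calibration is good to about 2 mm. A picture is of the moment at which its call begins. There is no depth.
- arm.hand_in(): hands the job in, once; it reports no verdict.
The state is a dict: "t": time; "joints": joint angles; "qd": joint speeds; "tau": joint torques, N m; "tcp_pos": TCP position; "orientation": TCP orientation; "contact_force": force on the tool from outside, world axes, zero at the start; "moment": the same for the moment, N m; "grip_width": finger opening in m.
Only numpy, scipy, OpenCV 4.12 (cv2) and the standard library are available. Lean on these libraries where they do the work, as an engineer would, in place of code of your own. Each camera call takes 0.05 s, during which the arm holds its last target.

### The job

The pointer knob has come off the sound desk's monitor controller: first mute the line by pressing the sprung plunger of the mute box right down to its stop and letting it come back up. Then take the loose knob with the pointed nose, turn it so that the flat in its bore matches the flat of the D-shaft, push it fully home on the shaft and keep pressing so that the sprung shaft stays pushed down to its stop. Finish while the fingers still hold the knob down there - do not let go - and leave the other things where they stand.

Things in the scene. Friction and masses are not known exactly. Their poses are not given: they have to be found in the camera images.
- knob: the grey pointer knob, loose, standing upright on the table, about 70 g: from above a block with a pointed nose at one end, round at the other. 42 mm tall, 32 mm across two parallel upright flats facing its +y and -y (from x -14 to +12 mm); nose tip at x -30, round end at x +28. Origin: on the bore axis at the underside, z up
- knob_bore (a point): middle of the end wall of the D-shaped bore in the knob's underside, 22 mm above the underside, on the axis; axes as the knob's. The bore is 20.2 mm across, 22 mm deep, with its key flat on the nose side (-x), 5.6 mm from the axis; its mouth flares 2 mm wider
- knob_nose (a point): tip of the knob's pointed nose at its top: 30 mm from the bore axis towards the knob's -x, 42 mm above its underside
- spindle (a joint): how far the D-shaft is pressed down into the controller, m: 0 up, 0.006 at its stop. A spring returns it: 4 N to start it, about 9 N at the stop
- plunger_top (a point): centre of the top face of the mute box's plunger head: 83 mm above the table when up, and goes down with it. The head is grey, round, 40 mm across and 12 mm thick, on a steel stem, and stands in the middle of a black box 100 x 100 x 45 mm fixed to the table. Presses straight down
- plunger (a joint): how far the plunger is pressed down, m: 0 up, 0.012 at its stop. A spring returns it: 3 N to start it, 9 N at the stop
- console: the monitor controller: grey box fixed to the table, 200 (x) x 260 (y) x 60 mm tall; origin at the centre of its underside. On its top the shaft axis stands at x -20, y +50 mm; four small fader caps (10 mm tall) lie at x -70 to -25, y -111 to -21 mm and two small round knobs (18 mm tall) at x +60, y -95 and -45 mm; the rest of the top is bare
- shaft_end (a point): centre of the end face of the bare upright aluminium D-shaft on the monitor controller. Shaft 18 mm across, one flat 4.5 mm from the axis on the side of this point's own -x (z up); when up, the end face is 94 mm above the table, 34 mm above the controller. With the knob fully home the knob's underside is 22 mm below this point and clear of the panel
- shaft (a joint): turn of the D-shaft about its vertical axis in the controller, rad, growing anticlockwise from above; at 0 its flat faces the controller's -x side. Stays where it is against slight friction (0.05 N m); stops at +-1.2
- round_knob: round grey spare knob, no nose, 34 mm across, 28 mm tall, standing; bystander; origin at centre of its underside
- flask: steel drinking flask, 66 mm across, 160 mm tall; bystander; origin at centre of its underside
- tape_roll: grey roll of tape lying flat, 100 mm across, 48 mm tall; bystander; origin at centre of its underside
- candy_jar: open glass jar, 84 mm across, 90 mm tall; bystander; origin at centre of its underside
- microphone: hand microphone lying along its x axis, 186 mm long, up to 48 mm thick; bystander; origin on the table under its middle
- note_pad: pad of paper notes, 76 x 76 x 14 mm; bystander; origin at centre of its underside
- glasses_case: black case, 140 x 50 x 35 mm, long along its x axis; bystander; origin at centre of its underside
Things that resemble listed ones, but are neither listed nor needed, are in the scene too. Leave any purple or yellow look-alike of the part that bears plunger_top alone.

How it is judged:
On the way, in this order (a step that is already met when the one before it is completed fails the run):
1. the mute plunger is pressed down to its stop (within 1.5 mm) (value of joint plunger above 0.0105 m), for 0.1 s.
2. the knob is fully home on the D-shaft, nose on the side of the shaft's flat (z of knob in the frame of shaft_end below -0.0195 m and horizontal distance between knob and shaft_end below 0.003 m and x of knob_nose in the frame of shaft_end below -0.026 m), for 0.2 s.
At the end, for the whole second after the job is handed in: Knob fully home on the D-shaft (within 2.5 mm of depth, 3 mm of the axis, nose over the shaft's flat, upright within 0.1 rad) and at rest; the fingers still on it (over 2 N), keeping the sprung shaft down by at least 4.5 of its 6 mm; mute plunger up again within 3 mm (all of step 2 and value of joint spindle above 0.0045 m and angle between knob's own z axis and vertical below 0.1 rad and contact force between the fingers and knob above 2 N and linear speed of knob below 0.02 m/s and value of joint plunger below 0.003 m); the arm keeps its last pose, push and grip.
It fails at once if a bystander is moved by more than 30 mm (distance of any of round_knob, flask, tape_roll, candy_jar, microphone, note_pad, glasses_case from where it was at the start of the episode above 0.03 m).
It also fails if it takes over 48 s, if anything falls off the work surface, if the arm or the gripper's body presses on something with over 40 N, if the wrist force passes 120 N, or if a joint passes its speed limit or range.

## Working session

There is one attempt and no reset: what is moved stays moved. The work goes in short steps, Python scripts to look and compute and a tool call to move; the robot and the scene stay as the last step left them, time stands still between calls to the robot, and variables do not carry over. Pictures are saved under pics/ and viewed, and the job is handed in when it is done.

Besides the shell and the picture viewer there is one more tool, called by a JSON object that holds its "api" and its "payload", one argument or row to a line. play_rows: Moves the arm, as the interface text tells. Its arguments: {"type":"object","properties":{"steps":{"type":"array","items":{"type":"number"}},"hand":{"type":"number"},"force":{"type":"number"}},"required":["steps"]}

```bash
mkdir -p pics
cat > h.py <<'E'
import numpy as np,cv2
from scipy.spatial.transform import Rotation as R
from plant import arm,snapshot
def snap(name,fn):
    s=snapshot(name); cv2.imwrite('pics/'+fn+'.png',s['image'][:,:,::-1]); 
    np.savez('pics/'+fn+'.npz',**{k:np.array(v) for k,v in s.items()}); return s
def load(fn): return dict(np.load('pics/'+fn+'.npz'))
def ray(s,u,v):
    Rm=cv2.Rodrigues(np.array(s['rvec'],float))[0]; t=np.array(s['tvec'],float).ravel()
    K=np.array(s['camera_matrix']); d=Rm.T@np.linalg.solve(K,[u,v,1.]); return -Rm.T@t,d
def onz(s,u,v,z):
    c,d=ray(s,u,v); return c+d*(z-c[2])/d[2]
def proj(s,p):
    return cv2.projectPoints(np.array(p,float).reshape(-1,3),np.array(s['rvec'],float),np.array(s['tvec'],float),np.array(s['camera_matrix'],float),None)[0].reshape(-1,2)
def tri(obs):
    A=np.zeros((3,3));b=np.zeros(3)
    for s,u,v in obs:
        c,d=ray(s,u,v);d=d/np.linalg.norm(d);P=np.eye(3)-np.outer(d,d);A+=P;b+=P@c
    return np.linalg.solve(A,b)
E
python3 - <<'E'
from h import *
for n in ['scene','side','wrist']:
    s=snap(n,n+'0'); print(n,ray(s,280,210))
print(arm.get_state())
E
```

```text
scene (array([ 1.10580092, -0.35373584,  0.84342903]), array([-0.5595976 ,  0.40065761, -0.72558092]))
side (array([0.20585171, 0.90702463, 1.2195181 ]), array([ 0.20992576, -0.58199025, -0.78567773]))
wrist (array([ 0.20265985, -0.54265126,  0.37212849]), array([-0.24867928, -0.05934828, -0.96677343]))
{'t': 0.15, 'joints': array([-1.53911991e+00,  1.58931356e-01,  1.59794023e+00, -2.46955967e-05,
        1.38623364e+00, -2.10109546e-01]), 'qd': array([-6.98208150e-05, -1.26014290e-03, -3.76121690e-03,  1.87087655e-04,
       -2.87456809e-04,  9.92491723e-04]), 'tau': array([-3.64808591e-05, -3.96378028e+01, -3.31785178e+01, -3.02073995e-04,
        5.49798366e-03,  2.49839573e-06]), 'tcp_pos': array([ 0.13762827, -0.55780931,  0.23852925]), 'orientation': array([ 2.09376005,  0.25594292, -2.09352681]), 'contact_force': array([ 0.21651874,  0.44329762, -0.18121531]), 'moment': array([-0.04188171,  0.03454464,  0.00189193]), 'grip_width': 0.08500694166377186}
```

View pics/scene0.png

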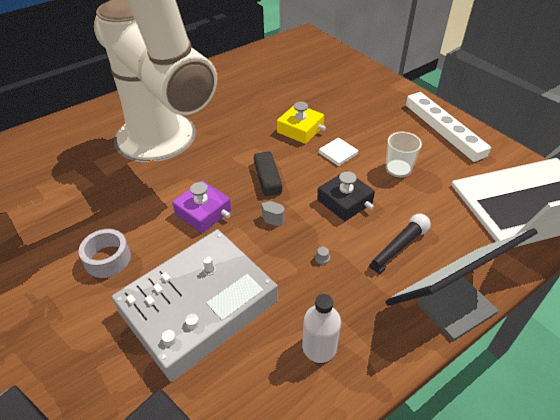

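View pics/side0.png

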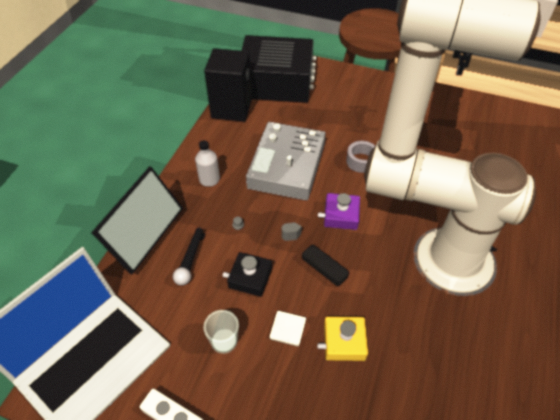

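View pics/wrist0.png

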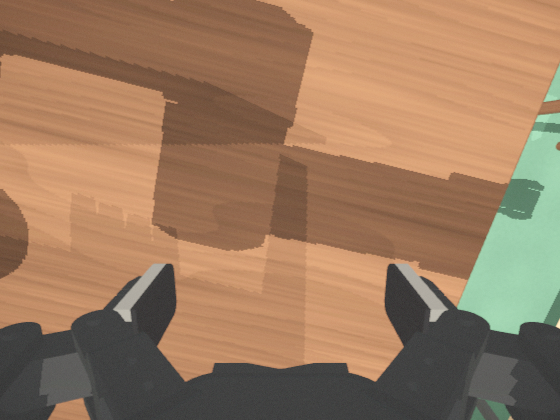

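Candidates for the mute box in the scene view are black (346,192), purple (202,205) and yellow (300,122). The black one is the target, because the others are the look-alikes. For the knob, (273,214) looks larger and non-round, while (322,256) is the small round spare. I'll enlarge the picture to confirm both.

Run:
```python
from h import *
a=cv2.imread('pics/scene0.png');b=cv2.imread('pics/side0.png')
c=cv2.resize(a[160:280,250:390],None,fx=4,fy=4,interpolation=cv2.INTER_CUBIC)
d=cv2.resize(a[225:345,110:285],None,fx=4,fy=4,interpolation=cv2.INTER_CUBIC)
e=cv2.resize(b[195:295,215:315],None,fx=5,fy=5,interpolation=cv2.INTER_CUBIC)
f=cv2.resize(b[120:200,240:340],None,fx=5,fy=5,interpolation=cv2.INTER_CUBIC)
for n,i in zip('cdef',[c,d,e,f]): cv2.imwrite(f'pics/crop_{n}.png',i)
```

```text
(no output)
```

View pics/crop_c.png

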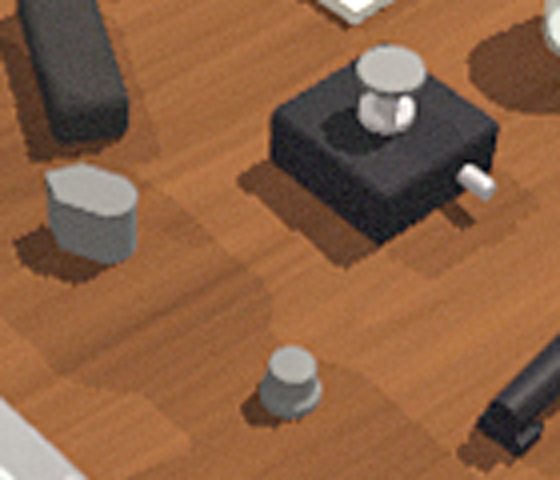

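View pics/crop_d.png

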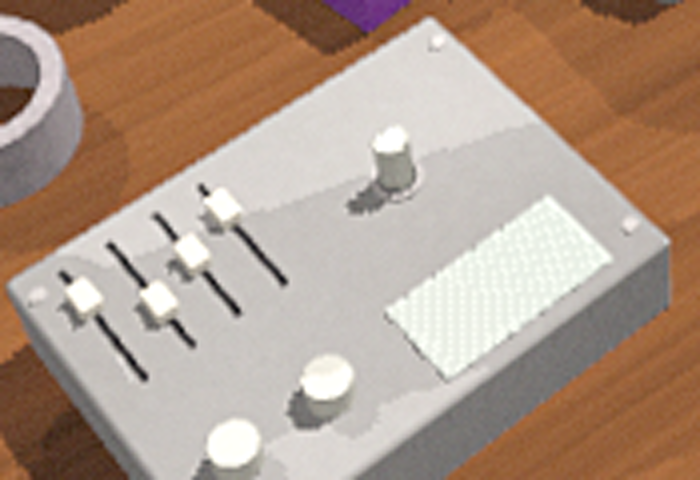

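View pics/crop_e.png

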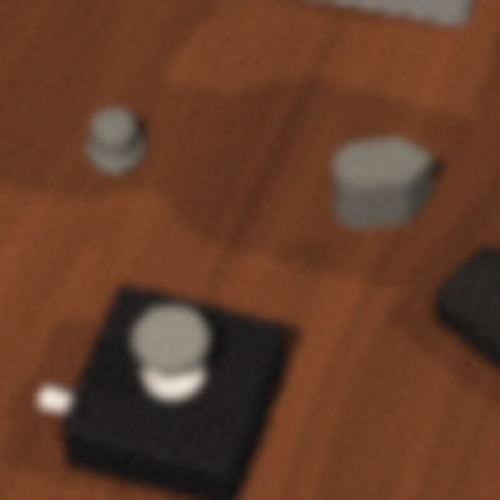

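View pics/crop_f.png

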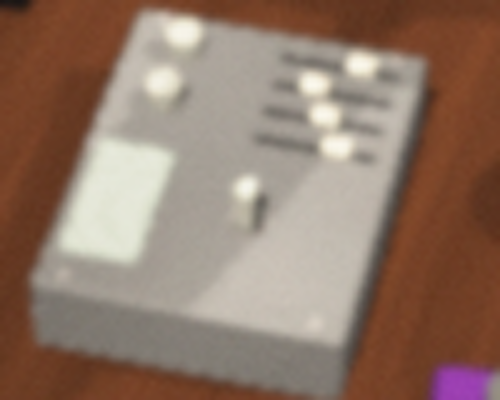

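Black box plunger top is at scene (347.8,177.3). The knob with the nose tip at (261.5,203) is the pointed knob. The spare at (323,256) is round. The D-shaft top is near scene (208.3,260).

Run:
```python
from h import *
s=load('scene0');d=load('side0')
print('plunger',onz(s,347.8,177.3,.083),onz(d,215+172/5,195+336/5,.083),tri([(s,347.8,177.3),(d,215+172/5,195+336/5)]))
print('nose',onz(s,261.5,203,.042),onz(d,215+434/5,195+158/5,.042))
# top face outline in scene crop: 
for u,v in [(48,172),(85,166),(133,184),(137,202),(120,211),(62,203)]: print('knobtop',onz(s,250+u/4,160+v/4,.042))
print('shaft',onz(s,110+393/4,225+133/4,.094),onz(d,240+247/5,120+187/5,.094),tri([(s,110+393/4,225+133/4),(d,240+247/5,120+187/5)]))
# console screws/corners top z .06 scene
for n,(u,v) in dict(a=(430,17),b=(668,240),c=(8,285)).items(): print(n,onz(s,110+u/4,225+v/4,.06))
for n,(u,v) in dict(b=(35,285),a=(345,345),c=(427,62),d=(140,10)).items(): print('side',n,onz(d,240+u/5,120+v/5,.06))
```

```text
plunger [0.52914038 0.255796   0.083     ] [0.52564209 0.25929872 0.083     ] [0.52669355 0.25790343 0.08016108]
nose [0.44340966 0.06735364 0.042     ] [0.43996852 0.07077886 0.042     ]
knobtop [0.4441135  0.06829575 0.042     ]
knobtop [0.45310481 0.08858391 0.042     ]
knobtop [0.48186292 0.10247821 0.042     ]
knobtop [0.49486946 0.09573828 0.042     ]
knobtop [0.49474681 0.08365089 0.042     ]
knobtop [0.46957444 0.06051407 0.042     ]
shaft [ 0.5490769  -0.13151872  0.094     ] [ 0.55011823 -0.13194349  0.094     ] [ 0.54977943 -0.13158391  0.09463218]
a [ 0.46667897 -0.06481783  0.06      ]
b [ 0.66215373 -0.04597409  0.06      ]
c [ 0.49270813 -0.31904437  0.06      ]
side b [ 0.65593558 -0.03901128  0.06      ]
side a [ 0.46068434 -0.05830953  0.06      ]
side c [ 0.48588853 -0.31371309  0.06      ]
side d [ 0.68399664 -0.29574217  0.06      ]
```

```bash
cat >> h.py <<'E'
def axes():
    st=arm.get_state(); Rt=R.from_rotvec(st['orientation']).as_matrix(); return st,Rt
def plan(p,yaw=None):
    # yaw: world angle (deg) of the tool z axis, tool x straight down (half turn alternatives not applied)
    st,Rt=axes()
    if yaw is None: Rg=Rt
    else:
        a=np.deg2rad(yaw); x=np.array([0,0,-1.]);z=np.array([np.cos(a),np.sin(a),0]);y=np.cross(z,x);Rg=np.stack([x,y,z],1)
    dp=Rt.T@(np.array(p)-st['tcp_pos']); w=R.from_matrix(Rt.T@Rg).as_rotvec(degrees=True)
    print('t',st['t'],'tcp',st['tcp_pos'].round(4),'zyaw',np.degrees(np.arctan2(Rt[1,2],Rt[0,2])).round(2),'q6',st['joints'].round(3),'F',st['contact_force'].round(1),'w',round(st['grip_width'],4))
    print('tool x',Rt[:,0].round(4),'shift',dp.round(4),'turn',w.round(2))
E
python3 - <<'E'
from h import *
plan([0.5495,-0.132,0.26]); plan([0.46,0.07,0.2]);
E
```

```text
t 0.15 tcp [ 0.1376 -0.5578  0.2385] zyaw -166.15 q6 [-1.539  0.159  1.598 -0.     1.386 -0.21 ] F [ 0.2  0.4 -0.2] w 0.085
tool x [-1.0e-04  1.5e-03 -1.0e+00] shift [-0.0209 -0.3148 -0.5019] turn [0. 0. 0.]
t 0.15 tcp [ 0.1376 -0.5578  0.2385] zyaw -166.15 q6 [-1.539  0.159  1.598 -0.     1.386 -0.21 ] F [ 0.2  0.4 -0.2] w 0.085
tool x [-1.0e-04  1.5e-03 -1.0e+00] shift [ 0.0395 -0.5323 -0.4633] turn [0. 0. 0.]
```

{"api": "play_rows", "payload": {
  "steps": [-0.02,-0.315,-0.5,0,0,0,-0.02,-0.315,-0.5,0,0,0,-0.02,-0.315,-0.5,0,0,0,-0.02,-0.315,-0.5,0,0,0,-0.02,-0.315,-0.5,0,0,0,-0.02,-0.315,-0.5,0,0,0,-0.02,-0.315,-0.5,0,0,0,-0.02,-0.315,-0.5,0,0,0,-0.02,-0.315,-0.5,0,0,0,-0.02,-0.315,-0.5,0,0,0]
}}

```text
t: 1.15
tcp_pos: [0.4852, -0.1964, 0.256]
orientation: [2.094, 0.256, -2.093]
contact_force: [0.3, -1.3, 0.5]
grip_width: 0.0855
```

Run:
```python
from h import *
plan([0.5495,-0.132,0.26],-166)
```

```text
t 1.15 tcp [ 0.4852 -0.1964  0.256 ] zyaw -166.14 q6 [-6.160e-01  1.300e-02  1.719e+00  1.000e-03  1.411e+00  7.130e-01] F [ 0.3 -1.3  0.5] w 0.0855
tool x [-1.0e-04  1.3e-03 -1.0e+00] shift [-0.0039 -0.0471 -0.0778] turn [-0.14 -0.02  0.08]
```

{"api": "play_rows", "payload": {
  "steps": [-0.004,-0.047,-0.078,0,0,0,-0.004,-0.047,-0.078,0,0,0,-0.004,-0.047,-0.078,0,0,0,-0.004,-0.047,-0.078,0,0,0]
}}

```text
t: 1.55
tcp_pos: [0.5498, -0.1313, 0.2596]
orientation: [2.091, 0.258, -2.094]
contact_force: [-0.6, -0.4, 0.0]
grip_width: 0.0853
```

Run:
```python
from h import *
s=snap('wrist','w1')
plan([0.5495,-0.132,0.26],-166); print(proj(s,[0.5497,-0.1317,.094]))
```

```text
t 1.6 tcp [ 0.5493 -0.1321  0.2596] zyaw -166.12 q6 [-4.500e-01  1.200e-01  1.599e+00  1.000e-03  1.424e+00  8.780e-01] F [-0.1 -0.3  0.8] w 0.0855
tool x [-0.0012  0.0014 -1.    ] shift [-0.0004 -0.0001 -0.0002] turn [-0.12  0.05  0.09]
[[280.05785454 196.32441992]]
```

View pics/w1.png

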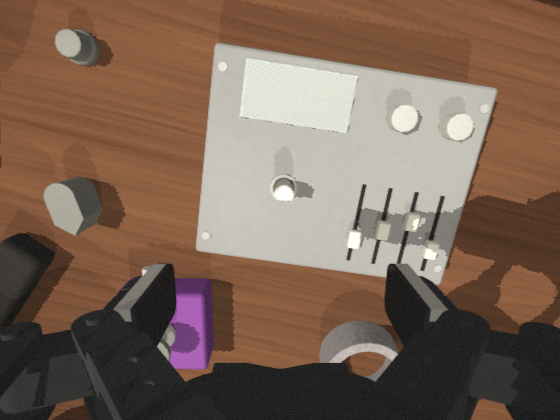

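Run:
```python
from h import *
a=cv2.imread('pics/w1.png')
cv2.imwrite('pics/crop_w1.png',cv2.resize(a[165:225,250:320],None,fx=10,fy=10,interpolation=cv2.INTER_CUBIC))
```

```text
(no output)
```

View pics/crop_w1.png

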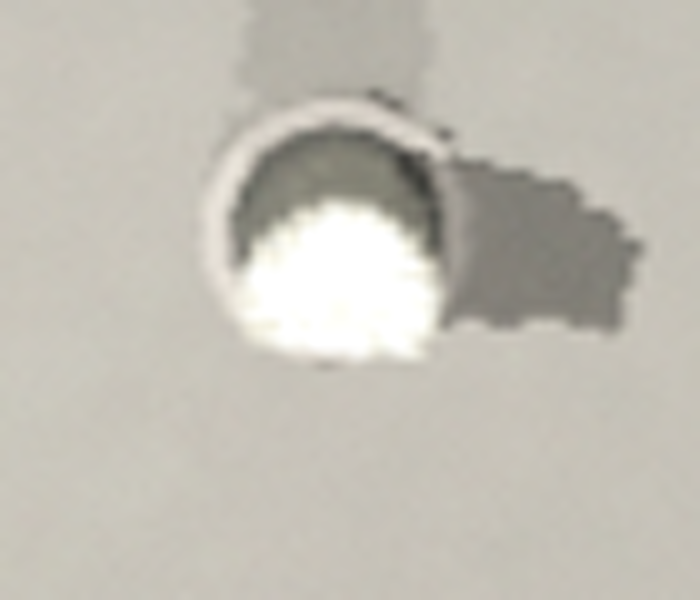

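```bash
cat > dfit.py <<'E'
from h import *
from scipy.optimize import least_squares
def dfit(fn,box,th,z):
    s=load(fn); u0,u1,v0,v1=box
    g=s['image'][v0:v1,u0:u1].astype(np.uint8).min(2)
    g=cv2.resize(g,None,fx=8,fy=8,interpolation=cv2.INTER_CUBIC)
    m=(g>th).astype(np.uint8); m=cv2.morphologyEx(m,cv2.MORPH_OPEN,np.ones((9,9)))
    c=max(cv2.findContours(m,cv2.RETR_EXTERNAL,cv2.CHAIN_APPROX_NONE)[0],key=cv2.contourArea)[:,0]
    P=np.array([onz(s,u0+(x+.5)/8-.5,v0+(y+.5)/8-.5,z)[:2] for x,y in c])*1e3
    # signed boundary model of D: circle radius 9 cut by line
    def res(p,r=9,f=4.5):
        q=P-p[:2]; n=np.array([np.cos(p[2]),np.sin(p[2])])
        a=np.hypot(*q.T)-r; b=q@n-f
        return np.maximum(a,b)
    best=min((least_squares(res,[*P.mean(0),a],loss='soft_l1',f_scale=.5) for a in np.arange(0,6.3,.5)),key=lambda o:o.cost)
    print(fn,th,'n',len(P),'extent',np.ptp(P,axis=0).round(1),'centre',best.x[:2].round(1),'flat dir deg',np.degrees(best.x[2])%360,'rms',np.sqrt((best.fun**2).mean()).round(2))
    return P
if __name__=='__main__':
    for th in (215,225,235,245): dfit('w1',(265,305,180,205),th,.094)
    s=load('w1')
    cs=[onz(s,u,v,.06)[:2] for u,v in [(218,45),(495,90),(440,283),(197,250)]]
    for a,b in zip(cs,cs[1:]+cs[:1]): print(a.round(3),np.degrees(np.arctan2(*(b-a)[::-1])).round(1),np.hypot(*(b-a)).round(3))
E
python3 dfit.py
```

```text
w1 215 n 420 extent [13.8 17.7] centre [ 551.2 -134. ] flat dir deg 191.11759566635612 rms 0.62
w1 225 n 418 extent [13.4 16.8] centre [ 551.2 -134.4] flat dir deg 195.6665277295797 rms 0.87
w1 235 n 427 extent [13.  16.2] centre [ 555.2 -133.8] flat dir deg 48.14567518940568 rms 1.47
w1 245 n 425 extent [12.5 15.7] centre [ 556.  -133.9] flat dir deg 311.42518456850473 rms 1.93
[ 0.661 -0.048] -84.7 0.251
[ 0.684 -0.298] -174.1 0.193
[ 0.492 -0.318] 95.6 0.254
[ 0.468 -0.065] 4.9 0.194
```

{"api": "play_rows", "payload": {
  "steps": [0.05,0,0,0,0,0,0.085,0,0,0,0,0,0.085,0,0,0,0,0,0.085,0,0,0,0,0]
}}

```text
t: 2.0
tcp_pos: [0.5486, -0.1329, 0.1751]
orientation: [2.093, 0.255, -2.096]
contact_force: [-0.2, 1.1, 0.6]
grip_width: 0.0853
```

Run:
```python
from h import *
s=snap('wrist','w2')
plan([0.527,0.258,0.15]); p=proj(s,[0.551,-0.134,.094])[0];print(p)
a=cv2.imread('pics/w2.png');u,v=map(int,p)
cv2.imwrite('pics/crop_w2.png',cv2.resize(a[v-40:v+40,u-50:u+50],None,fx=7,fy=7,interpolation=cv2.INTER_CUBIC))
```

```text
t 2.05 tcp [ 0.5498 -0.1332  0.1767] zyaw -166.2 q6 [-4.520e-01  1.890e-01  1.690e+00  1.000e-03  1.262e+00  8.780e-01] F [-0.3 -0.2  0.2] w 0.0851
tool x [ 0.0012  0.     -1.    ] shift [ 0.0267 -0.3854 -0.0712] turn [0. 0. 0.]
[281.79511328 221.68223917]
```

View pics/crop_w2.png

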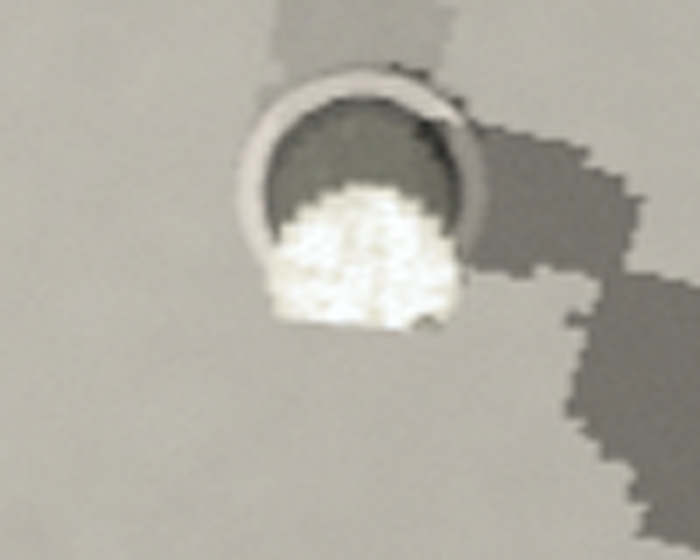

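The end face shows a D with its flat at the bottom, running from crop (278,318) to (440,330).

Run:
```python
from dfit import *
for th in (195,205,215,225): P=dfit('w2',(262,305,205,235),th,.094)
s=load('w2')
a,b=[onz(s,231+x/7,181+y/7,.094)[:2] for x,y in [(278,319),(410,328)]]
d=b-a;print(a,b,'flat normal',np.degrees(np.arctan2(d[1],d[0]))-90)
```

```text
w2 195 n 806 extent [14.1 21.6] centre [ 555.1 -132.5] flat dir deg 12.8440083391514 rms 1.3
w2 205 n 589 extent [13.8 17.2] centre [ 551.4 -134.2] flat dir deg 186.49530102983545 rms 0.85
w2 215 n 624 extent [13.5 16.4] centre [ 551.5 -135. ] flat dir deg 184.0784469155427 rms 1.3
w2 225 n 758 extent [13.1 15.7] centre [ 550. -136.] flat dir deg 254.45088401362827 rms 2.14
[ 0.54611065 -0.12785033] [ 0.54815306 -0.13986061] flat normal -170.34890684729015
```

{"api": "play_rows", "payload": {
  "steps": [0.02,-0.385,-0.071,0,0,0,0.02,-0.385,-0.071,0,0,0,0.02,-0.385,-0.071,0,0,0,0.02,-0.385,-0.071,0,0,0,0.02,-0.385,-0.071,0,0,0,0.02,-0.385,-0.071,0,0,0,0.02,-0.385,-0.071,0,0,0,0.02,-0.385,-0.071,0,0,0,0.02,-0.385,-0.071,0,0,0,0.02,-0.385,-0.071,0,0,0],
  "hand": 1,
  "force": 30
}}

```text
t: 3.05
tcp_pos: [0.5284, 0.2584, 0.1594]
orientation: [2.099, 0.255, -2.086]
contact_force: [-0.3, 0.3, -0.1]
grip_width: 0.0003
```

Run:
```python
from h import *
s=snap('wrist','w3');snap('side','side3')
plan([0.527,0.258,0.15]);print(proj(s,[0.527,0.258,.083])[0])
```

```text
t 3.15 tcp [0.5283 0.2568 0.1586] zyaw -166.26 q6 [ 2.470e-01  2.590e-01  1.645e+00 -1.000e-03  1.233e+00  1.579e+00] F [ 0.4  1.2 -0.4] w 0.0001
tool x [ 4.3e-03  4.0e-04 -1.0e+00] shift [ 0.0086 -0.0014  0.001 ] turn [0. 0. 0.]
[279.06147355 229.95911038]
```

View pics/w3.png

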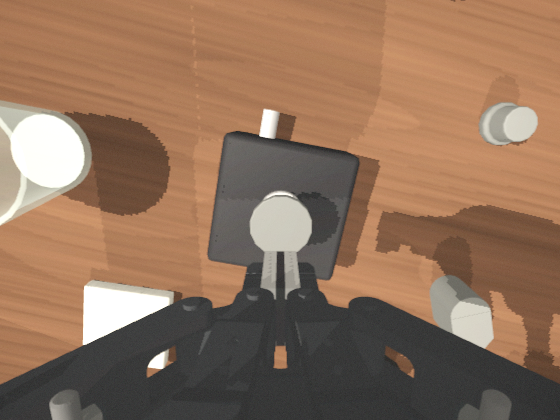

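Plunger head is at (281,224), within a few mm of the prediction, on the black box. Pressing.

{"api": "play_rows", "payload": {
  "steps": [0.04,0,0.001,0,0,0,0.06,0,0.001,0,0,0,0.07,0,0.001,0,0,0,0.076,0,0.001,0,0,0,0.08,0,0.001,0,0,0,0.08,0,0.001,0,0,0]
}}

```text
t: 3.75
tcp_pos: [0.5281, 0.2556, 0.0801]
orientation: [2.098, 0.25, -2.09]
contact_force: [-5.4, -3.1, 7.8]
grip_width: 0.0001
```

{"api": "play_rows", "payload": {
  "steps": [0.002,0,0,0,0,0,0.004,0,0,0,0,0,0.005,0,0,0,0,0,0.005,0,0,0,0,0]
}}

```text
t: 4.15
tcp_pos: [0.529, 0.2555, 0.079]
orientation: [2.099, 0.25, -2.089]
contact_force: [-9.9, -1.5, 17.3]
grip_width: -0.0002
```

Run:
```python
from h import *
snap('side','side4');plan([0.46,0.08,0.15],-156)
```

```text
t 4.2 tcp [0.5289 0.2555 0.0789] zyaw -166.33 q6 [ 0.245  0.36   1.692 -0.002  1.085  1.578] F [-10.3  -1.9  16.8] w 0.0001
tool x [ 4.7e-03 -4.0e-04 -1.0e+00] shift [-0.0713  0.1543  0.1081] turn [-10.33  -0.25  -0.11]
```

Stopped at z 0.079 with 17 N, above the 9 N spring force, so it is at the stop. Next I release, check, and go to the knob.

{"api": "play_rows", "payload": {
  "steps": [0,0,0,0,0,0,-0.03,0,0,0,0,0,-0.07,0,0,0,0,0,-0.09,0.05,0.03,-5,0,0,-0.09,0.1,0.07,-10.3,0,0,-0.09,0.154,0.108,-10.3,0,0,-0.09,0.154,0.108,-10.3,0,0,-0.09,0.154,0.108,-10.3,0,0],
  "hand": 0
}}

```text
t: 5.0
tcp_pos: [0.4597, 0.0765, 0.1701]
orientation: [2.0, 0.414, -1.986]
contact_force: [0.6, 0.5, -0.4]
grip_width: 0.0856
```

Run:
```python
from h import *
s=snap('wrist','w5');snap('scene','scene5');snap('side','side5')
plan([0.465,0.081,0.15],-156)
```

```text
t 5.15 tcp [0.461  0.0802 0.1699] zyaw -156.1 q6 [-8.700e-02 -6.400e-02  1.969e+00  1.000e-03  1.228e+00  1.066e+00] F [-0.   0.1  0.3] w 0.0852
tool x [ 7.7e-03 -2.0e-04 -1.0e+00] shift [ 0.02    0.0008 -0.0038] turn [-0.1  -0.4  -0.19]
```

View pics/w5.png

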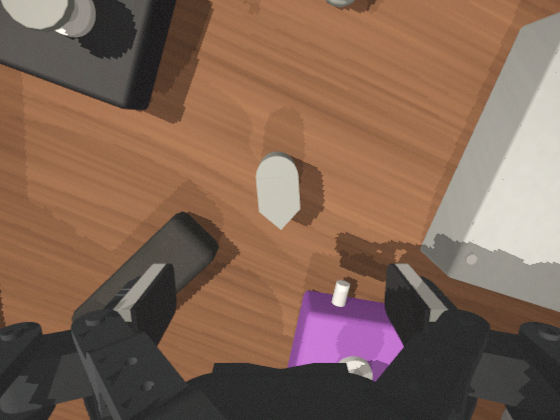

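View pics/side5.png

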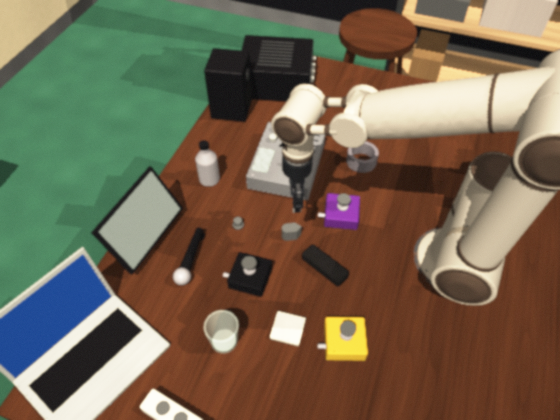

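Knob top is pointing down the image with the nose at (280,229) and the round end near (277,155). The plunger is up again in the side view at (250,265). Next I measure the knob outline and the neighbours' clearances.

Run:
```python
from h import *
s=load('w5'); im=s['image'].astype(np.uint8)
u0,u1,v0,v1=245,315,140,240
g=im[v0:v1,u0:u1].astype(int); m=((g.min(2)>140)&(g.max(2)-g.min(2)<35)).astype(np.uint8)
c=max(cv2.findContours(m,cv2.RETR_EXTERNAL,cv2.CHAIN_APPROX_NONE)[0],key=cv2.contourArea)[:,0]+[u0,v0]
P=np.array([onz(s,x,y,.042)[:2] for x,y in c])
print('px',c.min(0),c.max(0),'minrect',cv2.minAreaRect((P*1e3).astype(np.float32)))
nose=onz(s,280,229.5,.042)[:2]
# axis: mean PCA
w=P[np.hypot(*(P-nose).T).argmax()]; print('nose',nose,'far',w, 'len',np.hypot(*(w-nose)),'yaw',np.degrees(np.arctan2(*(w-nose)[::-1])))
r=cv2.minAreaRect((P*1e3).astype(np.float32)); 
# flats by local coordinates
for yaw in (20,22,24,26,28):
    a=np.radians(yaw);ex=np.array([np.cos(a),np.sin(a)]);ey=np.array([-ex[1],ex[0]])
    L=(P-nose)@np.stack([ex,ey],1); k=(L[:,0]>.018)&(L[:,0]<.040); up=L[k&(L[:,1]>0)];dn=L[k&(L[:,1]<0)]
    print(yaw,'slopes deg',np.degrees(np.polyfit(up[:,0],up[:,1],1)[0]).round(1),np.degrees(np.polyfit(dn[:,0],dn[:,1],1)[0]).round(1),'y mean',up[:,1].mean().round(4),dn[:,1].mean().round(4),'xmax',L[:,0].max().round(4))
for n,(u,v,z) in dict(case_tr=(217,242,.035),case_t=(185,212,.035),purple_tl=(303,292,.045),button=(342,281,.03)).items(): print(n,onz(s,u,v,z).round(3))
```

```text
px [256 156] [299 228] minrect ((470.2156066894531, 81.3732681274414), (56.4372673034668, 32.043392181396484), 27.858938217163086)
nose [0.44398658 0.06810278] far [0.49449416 0.09582654] len 0.057616171413790496 yaw 28.762517710042378
20 slopes deg 7.2 7.4 y mean 0.0192 -0.0124 xmax 0.0573
22 slopes deg 5.1 5.3 y mean 0.0181 -0.0133 xmax 0.0574
24 slopes deg 3.2 3.5 y mean 0.0171 -0.0143 xmax 0.0574
26 slopes deg 1.2 1.6 y mean 0.016 -0.0153 xmax 0.0575
28 slopes deg -0.8 -0.1 y mean 0.015 -0.0163 xmax 0.0576
case_tr [0.412 0.11  0.035]
case_t [0.425 0.142 0.035]
purple_tl [0.403 0.03  0.045]
button [ 0.419 -0.001  0.03 ]
```

Run:
```python
from h import *
plan([0.470,0.0815,0.10],-152.5)
```

```text
t 5.15 tcp [0.461  0.0802 0.1699] zyaw -156.1 q6 [-8.700e-02 -6.400e-02  1.969e+00  1.000e-03  1.228e+00  1.066e+00] F [-0.   0.1  0.3] w 0.0852
tool x [ 7.7e-03 -2.0e-04 -1.0e+00] shift [ 0.07    0.0022 -0.0082] turn [-3.6  -0.39 -0.2 ]
```

{"api": "play_rows", "payload": {
  "steps": [0.04,0.002,-0.008,-3.6,-0.4,-0.2,0.07,0.002,-0.008,-3.6,-0.4,-0.2,0.07,0.002,-0.008,-3.6,-0.4,-0.2,0.07,0.002,-0.008,-3.6,-0.4,-0.2,0.07,0.002,-0.008,-3.6,-0.4,-0.2],
  "hand": 0.3
}}

```text
t: 5.65
tcp_pos: [0.4713, 0.082, 0.1019]
orientation: [1.956, 0.478, -1.95]
contact_force: [0.3, 0.6, 0.7]
grip_width: 0.06
```

Run:
```python
from h import *
s=snap('wrist','w6')
plan([0.470,0.0815,0.017],-152.5)
```

```text
t 5.7 tcp [0.4714 0.0819 0.1021] zyaw -152.46 q6 [-0.081  0.064  1.99  -0.     1.084  1.009] F [ 0.2 -0.2  0.1] w 0.0599
tool x [ 3.7e-03 -3.0e-04 -1.0e+00] shift [ 0.0851 -0.0005  0.0017] turn [ 0.04 -0.18 -0.12]
```

View pics/w6.png

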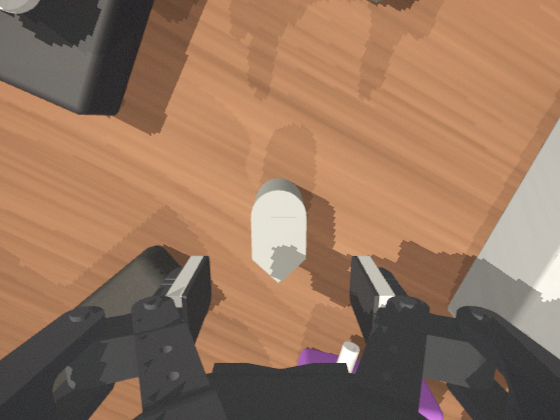

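The knob (u 251-306, axis vertical) is centred between the pads at u 209 and 350. Descending.

{"api": "play_rows", "payload": {
  "steps": [0.04,0,0.001,0,0,0,0.065,0,0.001,0,-0.2,0,0.08,0,0.001,0,-0.2,0,0.085,0,0.001,0,-0.2,0,0.085,0,0.001,0,-0.2,0,0.085,0,0.001,0,-0.2,0]
}}

```text
t: 6.3
tcp_pos: [0.4722, 0.0813, 0.0185]
orientation: [1.955, 0.476, -1.949]
contact_force: [-0.2, -0.6, 0.8]
grip_width: 0.06
```

Run:
```python
from h import *
plan([0.470,0.0815,0.017],-152.5)
```

```text
t 6.3 tcp [0.4722 0.0813 0.0185] zyaw -152.46 q6 [-8.100e-02  2.210e-01  2.016e+00 -2.000e-03  9.010e-01  1.010e+00] F [-0.2 -0.6  0.8] w 0.06
tool x [ 0.0034 -0.0021 -1.    ] shift [ 0.0015 -0.0012  0.0018] turn [ 0.04 -0.12 -0.2 ]
```

{"api": "play_rows", "payload": {
  "steps": [0.001,-0.001,0.002,0,-0.1,0,0.001,-0.001,0.002,0,-0.1,0,0.001,-0.001,0.002,0,-0.1,0,0.001,-0.001,0.002,0,-0.1,0,0.001,-0.001,0.002,0,-0.1,0,0.001,-0.001,0.002,0,-0.1,0],
  "hand": 1,
  "force": 70
}}

```text
t: 6.9
tcp_pos: [0.471, 0.0813, 0.0187]
orientation: [1.955, 0.474, -1.949]
contact_force: [-0.9, 0.5, 6.9]
grip_width: 0.031
```

Run:
```python
from h import *
plan([0.470,0.0815,0.20],-152.5)
```

```text
t 6.9 tcp [0.471  0.0813 0.0187] zyaw -152.46 q6 [-0.081  0.218  2.02  -0.003  0.9    1.011] F [-0.9  0.5  6.9] w 0.031
tool x [ 0.0039 -0.003  -1.    ] shift [-1.813e-01  1.000e-04  4.000e-04] turn [ 0.04 -0.12 -0.26]
```

{"api": "play_rows", "payload": {
  "steps": [-0.03,0,0,0,0,0,-0.08,0,0,0,0,0,-0.13,0,0,0,0,0,-0.18,0,0,0,-0.1,-0.3,-0.18,0,0,0,-0.1,-0.3,-0.18,0,0,0,-0.1,-0.3]
}}

```text
t: 7.5
tcp_pos: [0.471, 0.0817, 0.1999]
orientation: [1.956, 0.479, -1.95]
contact_force: [0.2, 0.4, -1.5]
grip_width: 0.0309
```

Run:
```python
from h import *
s=snap('wrist','w7'); snap('scene','scene7'); snap('side','side7')
plan([0.551,-0.134,0.16],-170.3)
```

```text
t 7.65 tcp [0.4688 0.0819 0.1965] zyaw -152.46 q6 [-8.200e-02 -6.200e-02  1.912e+00  1.000e-03  1.296e+00  1.008e+00] F [ 0.8 -0.8 -1.5] w 0.0313
tool x [-0.0043  0.0011 -1.    ] shift [0.0359 0.2295 0.0268] turn [17.84  0.21  0.14]
```

View pics/w7.png

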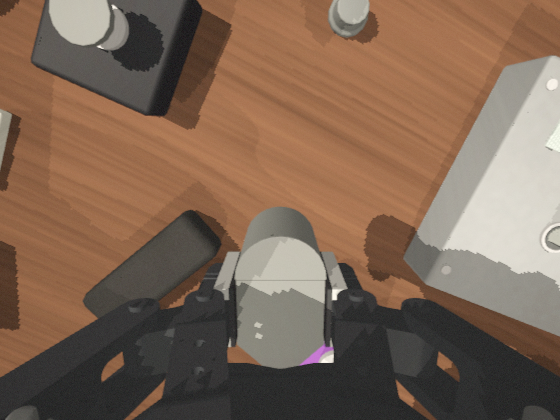

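Run:
```python
from h import *
s=load('w7'); st,Rt=axes(); z=st['tcp_pos'][2]-.0187+.042
for n,(u,v) in dict(round=(283,235.5),nose=(281,368),l=(239,300),r=(329,300),l2=(237,275),r2=(327,275)).items():
    print(n,(Rt.T@(onz(s,u,v,z)-st['tcp_pos'])*1e3).round(1))
a=cv2.imread('pics/w7.png');cv2.imwrite('pics/crop_w7.png',cv2.resize(a[190:390,200:360],None,fx=4,fy=3,interpolation=cv2.INTER_CUBIC)[:600])
```

```text
round [-23.4   3.  -29.1]
nose [-23.2   2.3  24.4]
l [-23.3 -12.9  -4.5]
r [-23.4  19.7  -4.4]
l2 [-23.3 -13.3 -14.3]
r2 [-23.4  18.6 -14.3]
```

View pics/crop_w7.png

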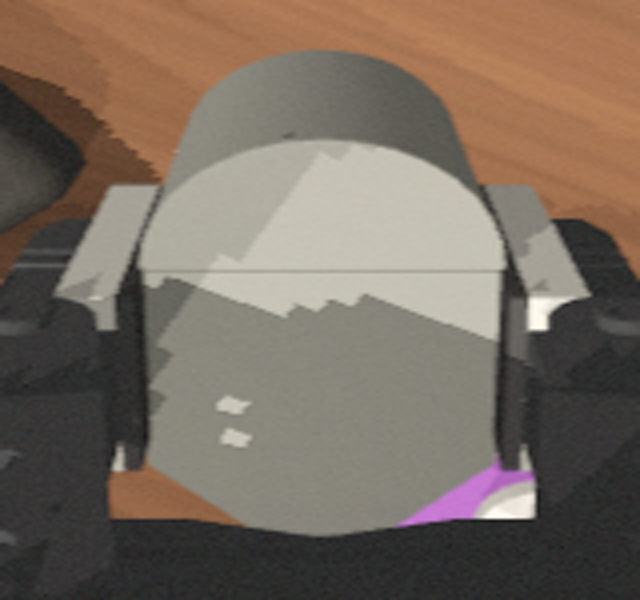

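Run:
```python
from h import *
plan([0.5495,-0.132,0.13],-170.3)
```

```text
t 7.65 tcp [0.4688 0.0819 0.1965] zyaw -152.46 q6 [-8.200e-02 -6.200e-02  1.912e+00  1.000e-03  1.296e+00  1.008e+00] F [ 0.8 -0.8 -1.5] w 0.0313
tool x [-0.0043  0.0011 -1.    ] shift [0.066  0.2271 0.0271] turn [17.84  0.21  0.14]
```

{"api": "play_rows", "payload": {
  "steps": [0,0.05,0.006,4,0,0,0.01,0.1,0.012,8,0,0,0.025,0.15,0.018,13,0,0,0.045,0.2,0.024,17.8,0.2,0.1,0.066,0.227,0.027,17.8,0.2,0.1,0.066,0.227,0.027,17.8,0.2,0.1,0.066,0.227,0.027,17.8,0.2,0.1,0.066,0.227,0.027,17.8,0.2,0.1]
}}

```text
t: 8.45
tcp_pos: [0.5491, -0.1308, 0.1295]
orientation: [2.131, 0.184, -2.134]
contact_force: [-0.2, -0.3, 0.0]
grip_width: 0.0308
```

Run:
```python
from h import *
plan([0.5495,-0.132,0.13],-170.3)
s=snap('scene','scene8'); d=snap('side','side8')
plan([0.5495,-0.132,0.13],-170.3)
a=cv2.imread('pics/scene8.png');b=cv2.imread('pics/side8.png')
cv2.imwrite('pics/c8a.png',cv2.resize(a[200:310,140:280],None,fx=5,fy=5,interpolation=cv2.INTER_CUBIC))
cv2.imwrite('pics/c8b.png',cv2.resize(b[100:200,230:350],None,fx=6,fy=6,interpolation=cv2.INTER_CUBIC))
```

```text
t 8.45 tcp [ 0.5491 -0.1308  0.1295] zyaw -170.22 q6 [-4.480e-01  2.420e-01  1.728e+00  1.000e-03  1.174e+00  9.520e-01] F [-0.2 -0.3  0. ] w 0.0308
tool x [-0.0015  0.0015 -1.    ] shift [-0.0006  0.0013 -0.0002] turn [0.08 0.07 0.1 ]
t 8.55 tcp [ 0.5496 -0.1307  0.1304] zyaw -170.17 q6 [-4.480e-01  2.400e-01  1.727e+00  1.000e-03  1.174e+00  9.510e-01] F [ 0.2  0.  -1.3] w 0.0313
tool x [ 2.e-04  5.e-04 -1.e+00] shift [0.0004 0.0012 0.0004] turn [ 0.13 -0.02  0.03]
```

View pics/c8a.png

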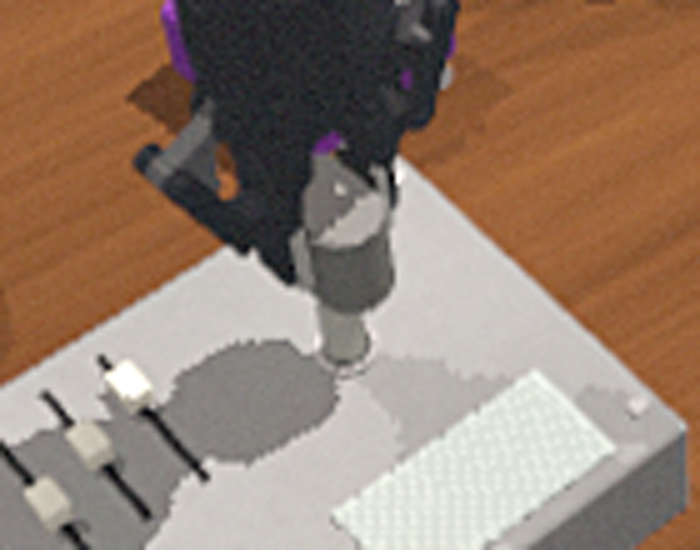

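View pics/c8b.png

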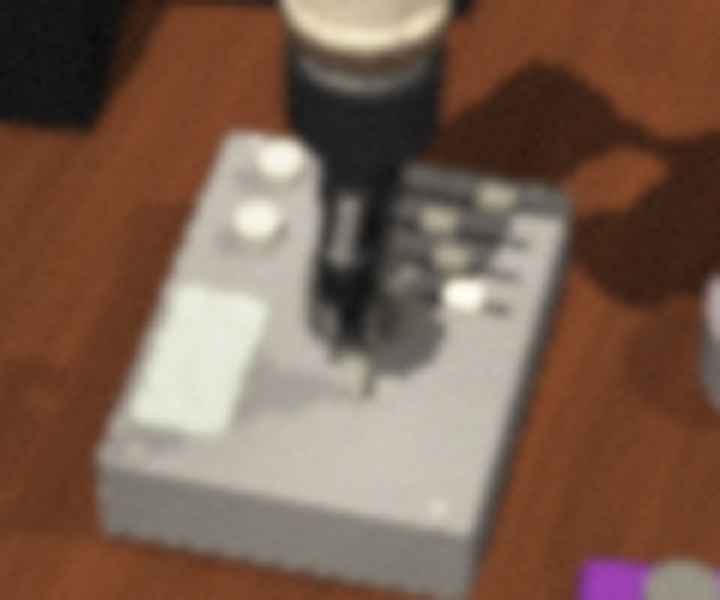

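Run:
```python
from h import *
np.set_printoptions(linewidth=200)
for fn,rows,(a,b) in [('scene0',(262,265,268),(198,220)),('scene8',(266,269),(198,220)),('scene8',(250,255,258),(192,226)),('side0',(160,163),(280,300)),('side8',(162,164),(280,300)),('w2',(205,),(262,304))]:
    g=load(fn)['image'].astype(int).mean(2).astype(int)
    for r in rows: print(fn,r,a,g[r,a:b])
```

```text
scene0 262 198 [216 217 217 219 219 187 251 252 255 255 241 241 210 154 178 218 220 221 220 213 213 211]
scene0 265 198 [214 214 214 217 222 201 151 138 140 140 140 148 150 152 148 204 208 199 197 197 198 199]
scene0 268 198 [216 212 211 212 216 240 170 134 141 142 145 149 151 155 155 128 202 218 204 196 198 199]
scene8 266 198 [203 200 200 202 204 208 151 128 126 130 130 131 127 138 134 160 225 213 201 202 202 202]
scene8 269 198 [122 180 206 210 211 218 141 116 131 132 129 134 136 141 137 105 197 209 201 200 203 205]
scene8 250 192 [ 38  37  37  34  46  35  90 121 126 114  66  72  79  76  80  75  76  84  75  79  76  86  86  97  95  94 176 202 206 206 205 204 205 205]
scene8 255 192 [204 211 186 114  30  32  25  76 118 127 118  68  75  83  84  90  87  90  85  85  81  84  87  87  95  98  90 201 206 204 205 205 205 201]
scene8 258 192 [203 202 201 202 206 209 213 202 179 173 114  75  77  82  83  80  83  84  85  84  86  84  84  84  82  95 187 205 205 204 204 205 203 205]
side0 160 280 [156 156 156 159 158 161 168 180 188 182 159 115 102 127 153 161 168 175 181 183]
side0 163 280 [157 157 158 159 161 167 172 174 177 170 143 112 126 154 172 177 181 185 185 185]
side8 162 280 [166 171 171 173 176 178 179 180 182 174 157 131 124 135 138 139 133 136 154 169]
side8 164 280 [159 160 159 161 163 166 168 169 174 170 147 130 152 179 187 187 182 181 184 186]
w2 205 262 [181 181 183 201 209 210 185 120 103 114 116 116 117 119 122 122 117 116 113 114 115 112 117 113 114 112 113 113 110 104 105  99  83  69  97 134 143 140 125 116 112 115]
```

Run:
```python
from h import *
s=load('scene8');st,Rt=axes()
def outline():
    P=[(-30,0),(-14,16),(12,16)]+[(12+16*np.cos(t),16*np.sin(t)) for t in np.linspace(1.5,-1.5,31)]+[(12,-16),(-14,-16)]
    return np.array(P)/1e3
def circ(): return np.array([(9*np.cos(t),9*np.sin(t)) for t in np.linspace(-np.pi,np.pi,181) if 9*np.cos(t)>-4.5])/1e3
def place(Q,c,yaw,z):
    a=np.radians(yaw);M=np.array([[np.cos(a),-np.sin(a)],[np.sin(a),np.cos(a)]]);q=Q@M.T+c
    return np.c_[q,np.full(len(q),z)]
def silh(s,Q,c,yaw,zs,row):
    # extents in u at image row for a vertical prism: find u over each vertical edge where v==row
    A=proj(s,place(Q,c,yaw,zs[0]));B=proj(s,place(Q,c,yaw,zs[1]))
    t=(row-A[:,1])/(B[:,1]-A[:,1]); k=(t>=0)&(t<=1); u=A[:,0]+t*(B[:,0]-A[:,0]); return u[k].min().round(2),u[k].max().round(2)
ax=np.array([.5495,-.1307])-.0007*Rt[:2,2]
kz=(.130-.0187,.130-.0187+.042)
print('knob axis assumed',ax)
for r in (250,255): print('knob pred',r,silh(s,outline(),ax,10,kz,r))
K=proj(s,place(outline(),ax,10,kz[0]));print('bottom lowest v pred',K[:,1].max(),K[K[:,1].argmax()])
for r in (262,265,268): print('shaft pred@(.5495,-.132)',r,silh(s,circ(),np.array([.5495,-.132]),10,(.06,.094),r))
Z=proj(s,place(circ(),np.array([.5495,-.132]),10,.094));print('shaft top v range',Z[:,1].min(),Z[:,1].max(),'u',Z[:,0].min(),Z[:,0].max())
b=proj(s,[[.5495,-.132,.06],[.5595,-.132,.06],[.5495,-.122,.06]]);print('px/10mm',b[1]-b[0],b[2]-b[0])
d=load('side8')
for r in (160,163): print('side shaft',r,silh(d,circ(),np.array([.5495,-.132]),10,(.06,.094),r))
Z=proj(d,place(circ(),np.array([.5495,-.132]),10,.094));print('side top',Z.min(0),Z.max(0))
g=load('scene8')['image'].astype(int).mean(2).astype(int); print('col210',g[250:282,210],'col207',g[250:282,207])
g=load('scene0')['image'].astype(int).mean(2).astype(int); print('scene0 cols v250', g[250:280,206],g[250:280,209])
```

```text
knob axis assumed [ 0.55018973 -0.13058054]
knob pred 250 (np.float64(196.17), np.float64(219.31))
knob pred 255 (np.float64(204.36), np.float64(220.1))
bottom lowest v pred 262.89997747777943 [211.13725989 262.89997748]
shaft pred@(.5495,-.132) 262 (np.float64(204.16), np.float64(213.45))
shaft pred@(.5495,-.132) 265 (np.float64(204.77), np.float64(214.0))
shaft pred@(.5495,-.132) 268 (np.float64(205.38), np.float64(214.54))
shaft top v range 255.03362620797677 262.146603560224 u 203.6803943307258 212.70624502519308
px/10mm [2.5132058  3.22883541] [ 4.2434183 -2.3689567]
side shaft 160 (np.float64(286.65), np.float64(291.23))
side shaft 163 (np.float64(286.59), np.float64(291.15))
side top [286.69339784 155.35093715] [291.34701705 159.53785328]
col210 [ 75  82  82  81  86  85  91  85  85  86  84  81  95 128 126 128 127 133
 138 136 140 132 118 159 170 166 208 200 199 199 197 199] col207 [ 75  83  89  84  85  90  87  83  80  85  77  77 105 138 135 127 130 129
 131 132 133 121  86 117 144 150 184 154 184 112 154 197]
scene0 cols v250 [217 221 218 216 217 215 214 230 255 255 255 255 255 176 136 140 142 143
 141 148 144 126  96 141 134 149 199 201 197 197] [217 216 219 217 218 215 238 255 255 255 255 255 241 147 146 148 152 147
 149 156 151 132  99 160 192 148 200 198 197 196]
```

Run:
```python
from h import *
for i in range(3): plan([0.550,-0.1322,0.116],-170.3)
```

```text
t 8.55 tcp [ 0.5496 -0.1307  0.1304] zyaw -170.17 q6 [-4.480e-01  2.400e-01  1.727e+00  1.000e-03  1.174e+00  9.510e-01] F [ 0.2  0.  -1.3] w 0.0313
tool x [ 2.e-04  5.e-04 -1.e+00] shift [ 0.0144  0.0015 -0.0001] turn [ 0.13 -0.02  0.03]
t 8.55 tcp [ 0.5496 -0.1307  0.1304] zyaw -170.17 q6 [-4.480e-01  2.400e-01  1.727e+00  1.000e-03  1.174e+00  9.510e-01] F [ 0.2  0.  -1.3] w 0.0313
tool x [ 2.e-04  5.e-04 -1.e+00] shift [ 0.0144  0.0015 -0.0001] turn [ 0.13 -0.02  0.03]
t 8.55 tcp [ 0.5496 -0.1307  0.1304] zyaw -170.17 q6 [-4.480e-01  2.400e-01  1.727e+00  1.000e-03  1.174e+00  9.510e-01] F [ 0.2  0.  -1.3] w 0.0313
tool x [ 2.e-04  5.e-04 -1.e+00] shift [ 0.0144  0.0015 -0.0001] turn [ 0.13 -0.02  0.03]
```

{"api": "play_rows", "payload": {
  "steps": [0.008,0.001,0,0,0,0,0.014,0.0015,0,0,0,0,0.018,0.0015,0,0,0,0,0.02,0.0015,0,0,0,0,0.02,0.0015,0,0,0,0]
}}

```text
t: 9.05
tcp_pos: [0.5499, -0.1322, 0.1102]
orientation: [2.132, 0.184, -2.132]
contact_force: [-0.0, -0.3, -0.4]
grip_width: 0.0311
```

Run:
```python
from h import *
plan([0.550,-0.1322,0.116],-170.3);print(arm.get_state()['moment'])
s=snap('scene','scene9')
a=cv2.imread('pics/scene9.png')
cv2.imwrite('pics/c9a.png',cv2.resize(a[220:300,160:260],None,fx=7,fy=7,interpolation=cv2.INTER_CUBIC))
```

```text
t 9.05 tcp [ 0.5499 -0.1322  0.1102] zyaw -170.17 q6 [-4.500e-01  2.680e-01  1.738e+00  1.000e-03  1.135e+00  9.490e-01] F [-0.  -0.3 -0.4] w 0.0311
tool x [ 1.e-04  5.e-04 -1.e+00] shift [-0.0058  0.     -0.0001] turn [ 0.13 -0.01  0.03]
[ 0.01025144 -0.04525514 -0.00792345]
```

View pics/c9a.png

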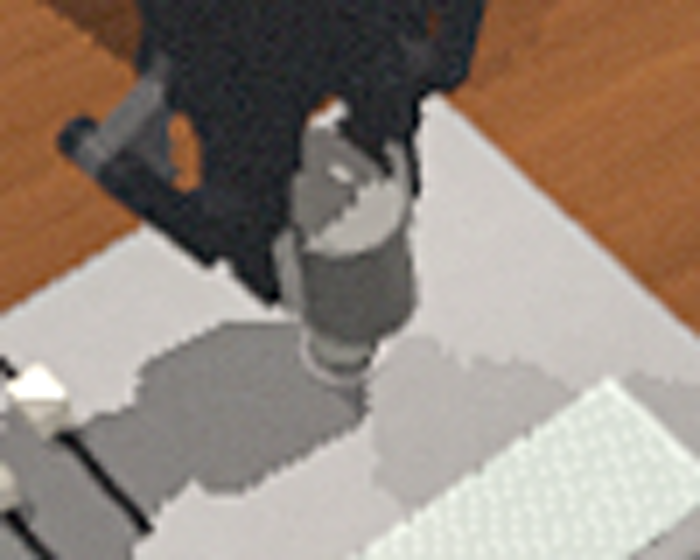

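The knob underside is about 2.5 mm below the shaft end with no force, so it is in the mouth. I continue in small steps.

{"api": "play_rows", "payload": {
  "steps": [0.002,0,0,0,0,0,0.004,0,0,0,0,0,0.006,0,0,0,0,0,0.006,0,0,0,0,0]
}}

```text
t: 9.5
tcp_pos: [0.5504, -0.1326, 0.1044]
orientation: [2.133, 0.183, -2.13]
contact_force: [2.9, -2.4, -0.7]
grip_width: 0.0311
```

{"api": "play_rows", "payload": {
  "steps": [0,0.0006,-0.0006,0,0,0,0.003,0.0006,-0.0006,0,0,0,0.006,0.0006,-0.0006,0,0,0,0.008,0.0006,-0.0006,0,0,0,0.008,0.0006,-0.0006,0,0,0]
}}

```text
t: 10.0
tcp_pos: [0.5507, -0.1329, 0.0958]
orientation: [2.132, 0.183, -2.131]
contact_force: [0.3, -0.2, -1.8]
grip_width: 0.0306
```

Run:
```python
from h import *
plan([0.550,-0.1322,0.116],-170.3);print(arm.get_state()['moment'])
```

```text
t 10.0 tcp [ 0.5507 -0.1329  0.0958] zyaw -170.18 q6 [-0.45   0.29   1.743  0.     1.108  0.949] F [ 0.3 -0.2 -1.8] w 0.0306
tool x [ 4.e-04  2.e-04 -1.e+00] shift [-0.0202 -0.0008  0.0006] turn [ 0.12 -0.03  0.01]
[-0.05296679 -0.05075518 -0.0107757 ]
```

Forces have cleared and it is 17 mm in. Pushing home and then down against the spring.

{"api": "play_rows", "payload": {
  "steps": [0.003,0,0,0,0,0,0.005,0,0,0,0,0,0.007,0,0,0,0,0,0.009,0,0,0,0,0,0.009,0,0,0,0,0]
}}

```text
t: 10.5
tcp_pos: [0.5508, -0.133, 0.0872]
orientation: [2.132, 0.183, -2.131]
contact_force: [-1.7, 0.7, 5.6]
grip_width: 0.0314
```

{"api": "play_rows", "payload": {
  "steps": [0.002,0,0,0,0,0,0.003,0,0,0,0,0,0.005,0,0,0,0,0,0.005,0,0,0,0,0],
  "force": 100
}}

```text
t: 10.9
tcp_pos: [0.5512, -0.1331, 0.0846]
orientation: [2.132, 0.183, -2.131]
contact_force: [-7.5, 2.0, 17.3]
grip_width: 0.0306
```

Run:
```python
from h import *
plan([0.550,-0.1322,0.116],-170.3)
snap('scene','scene10');snap('side','side10')
a=cv2.imread('pics/scene10.png');b=cv2.imread('pics/side10.png')
cv2.imwrite('pics/c10.png',np.vstack([cv2.resize(a[215:295,160:260],None,fx=5,fy=4,interpolation=cv2.INTER_CUBIC),cv2.resize(b[215:290,215:315],None,fx=5,fy=3,interpolation=cv2.INTER_CUBIC)]))
```

```text
t 10.9 tcp [ 0.5512 -0.1331  0.0846] zyaw -170.16 q6 [-0.45   0.307  1.747  0.     1.087  0.949] F [-7.5  2.  17.3] w 0.0306
tool x [ 5.e-04 -2.e-04 -1.e+00] shift [-0.0314 -0.0011  0.001 ] turn [ 0.14 -0.03 -0.01]
```

View pics/c10.png

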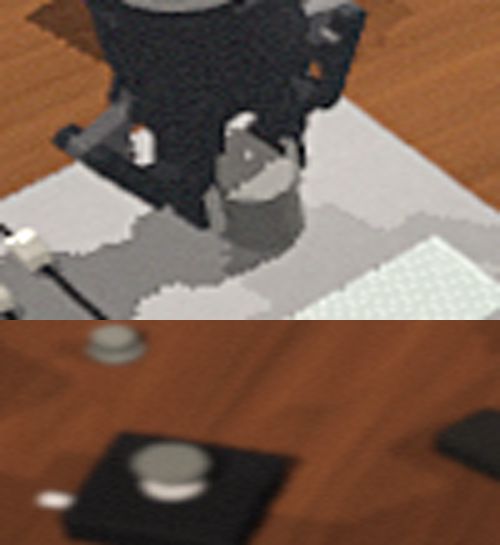

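{"api": "play_rows", "payload": {
  "steps": [0.003,0,-0.0005,0,0,0,0.003,0,-0.0005,0,0,0,0.003,0,-0.0005,0,0,0,0.003,0,-0.0005,0,0,0]
}}

```text
t: 11.4
tcp_pos: [0.5514, -0.1331, 0.0845]
orientation: [2.13, 0.184, -2.132]
contact_force: [-11.6, 3.3, 21.9]
grip_width: 0.0308
```

Run:
```python
from h import *
plan([0.550,-0.1322,0.116],-170.3)
snap('scene','scene11'); plan([0.550,-0.1322,0.116],-170.3); print(arm.get_state()['qd'].round(4))
```

```text
t 11.4 tcp [ 0.5514 -0.1331  0.0845] zyaw -170.12 q6 [-4.490e-01  3.090e-01  1.745e+00 -1.000e-03  1.088e+00  9.500e-01] F [-11.6   3.3  21.9] w 0.0308
tool x [-1.1e-03 -4.0e-04 -1.0e+00] shift [-0.0315 -0.0011  0.0013] turn [ 0.18  0.07 -0.01]
t 11.45 tcp [ 0.5515 -0.1331  0.0846] zyaw -170.12 q6 [-4.490e-01  3.090e-01  1.745e+00 -1.000e-03  1.088e+00  9.500e-01] F [-11.1   3.2  21.9] w 0.0306
tool x [-1.e-03 -5.e-04 -1.e+00] shift [-0.0314 -0.0011  0.0014] turn [ 0.18  0.06 -0.02]
[-0.0012 -0.0008 -0.0006 -0.0012  0.0006  0.0001]
```

The knob is stable at the stop with 22 N down, upright to about 0.1°, width 31 mm. Handing in.

Run:
```python
from h import *
print(arm.hand_in()); print(arm.get_state()['tcp_pos'],arm.get_state()['contact_force'])
```

```text
the job is handed in; nothing more can be done
None
the job is handed in; nothing more can be done
```

I pressed the black mute box's plunger to its stop and let it up. Then I put the pointer knob on the D-shaft with its nose over the flat. I handed in at about 11.5 s of the 48 s allowed, with the fingers still gripping the knob and holding it down. No verdict was reported.

- **Plunger:** the fingertips stopped 12 mm down at 17 N, well above the 9 N spring force at the stop. It was up again in later side pictures.
- **Knob seating:** it slid on with almost no force and then compressed the spring. The tool stopped at z 0.0845 m, where about 0.0847 was expected for the knob fully home with the shaft down at its stop. The last reading was 22 N downward, grip opening 31 mm, tool upright, joints almost still.
- **Nose over the flat:** I did not measure this after seating. I infer it from the angle I set and from the keyed bore going fully down without resistance.
- **Readings that disagreed:** camera estimates of the shaft position differed by 2–3 mm, so I went down in small force-checked steps with one correction of under 1 mm. About 11 N of sideways load remained at the end.
- **Bystanders:** I did not touch any that I know of, but I did not measure their positions again at the end.

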